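# Find the lamp stem that is bored right through and stand it on its foot

### The job

Only one of the three terracotta lamp stems is bored right through for the lamp tube. Find it by probing the bores with the steel rod, pushing the rod right down through the open one, and hang the rod back in the rack; then stand that stem upright and centred over the hole of the wooden lamp foot. Leave the other two stems standing where they are, do not drop or knock over any stem, and leave the paint bottle, the mug and the tub alone.

Things in the scene. Friction and masses are not known exactly. Their poses are not given: they have to be found in the camera images.
- stem_a: one of three terracotta lamp stems, alike to the eye, standing on the bench, 0.2 to 0.45 kg, 90 mm tall. Round foot 62 mm diameter, 10 mm high, sweeping in to a straight neck 41 mm diameter from 46 to 78 mm up (grip here), then a lip 45 mm diameter. A 16 mm bore opens in the middle of the top. Origin: centre of the underside; z up along the bore.
- stem_b: another stem, same shape and axes as stem_a. In one stem of the three the bore is open right down to the underside; in the other two a web of clay closes it, so that a rod stops about 40 mm below the top. Which stem is the open one differs each time, whatever its name or place.
- stem_c: the third stem, same shape and axes as stem_a
- rod: blunt steel probing rod with a wooden handle, 175 mm long, 0.1 kg: shank 10 mm diameter, 115 mm long, bevelled tip; round handle 24 mm diameter, 60 mm long. Starts hanging in one of the rack's two holes, handle up, the handle's lower end resting on the board and the tip 10 mm above the bench. Origin: the tip; z points from tip to handle.
- rod_grip (a point): middle of the rod's handle, 145 mm above the tip
- rack: fixed wooden tool rack: a board 60 mm deep (x), 160 mm long (y), 15 mm thick, its top 125 mm above the bench, on two end cheeks. Two holes 14 mm diameter, 80 mm apart; the rod hangs in one, a loop tool with a slim black handle (18 mm diameter, rising 30 mm) in the other. Origin: on the bench under the board's middle; x across the board, y along it.
- rack_hole0 (a point): centre of the mouth of one rack hole, on the board's top
- rack_hole1 (a point): centre of the mouth of the other rack hole, on the board's top
- foot: loose round lamp foot of dark wood, 0.35 kg, 22 mm high, 110 mm diameter, flat top 92 mm diameter with a 16 mm hole in its middle. Origin: centre of the underside.
- foot_top (a point): centre of the hole at the foot's flat top; the stem's underside is to stand here
- paint: bystander: yellow paint bottle with a white cap, 52 mm diameter, 165 mm tall; origin under its centre
- mug: bystander: white mug, 80 mm diameter, 85 mm tall, handle at its +y; origin under its centre
- tub: bystander: white lidded tub, 90 mm diameter, 70 mm tall; origin under its centre
Mind the look-alikes: they are no part of the job. Of the things like the foot, leave any that is pink, turquoise or yellow; of the rest the smaller one is meant.

How it is judged:
By the outcome, as a careful person would: the job done as asked, in the order asked, and still so for the second after the job is handed in, with the robot touching nothing.
It also fails if it takes over 72 s, if anything falls off the work surface, if the arm or the gripper's body presses on something with over 40 N, if the wrist force passes 120 N, or if a joint passes its speed limit or range.

### The arm

A 6-joint arm with a two-finger parallel gripper is mounted at the origin on the work surface. World frame = base frame: x ahead of the robot, y to its left, z up, the work surface at z = 0. Lengths are in m, angles in rad, forces in N, time in s.
With the tool pointing down it reaches from about 0.25 to 0.725 m from the base axis. Payload 9.7 kg.
Tool frame: the origin (TCP) lies midway between the tips of the shut fingers; the grasp point (between the pads) lies 19 mm behind it (env.grip_point_offset is the z of the grasp point in the tool frame, in m); z points along the fingers, y is the line along which they close (so a half turn about z gives the same grasp; the last joint's range is limited). The gripper opens to 85 mm and grips with 20 to 120 N. Pads are 22 mm wide; open, the fingers measure 114 mm over their backs; the gripper's body (76 mm by 85 mm) begins 54 mm behind the grasp point. The pads swing forward as they close: fully open they stand 13 mm farther back than shut.
Start: joints at [0, 0.087, 0.176, 1.66, 0, 1.571], TCP at [0.55, -0, 0.231] pointing down, gripper open.
Joint ranges: [-3.13, 3.13], [-0.85, 1.81], [-1.15, 1.24], [-2.2, 2.28], [-1.44, 1.52], [-3.14, 3.14]. Speed limits (rad/s): [2.22, 2.22, 2.57, 3.14, 3.14, 3.14].

### API

Orientations are given as a rotation vector (axis times angle).
In Python, from rig import sensors, camera, order, env gives the robot as it stands.
- The arm moves only by the shell command python3 -m jog 'ROWS'. ROWS is JSON, a list of rows, each an object of numbers: "gripper": the finger opening in cm, from 0 to 8.54; "x", "y", "z": the shift along the tool's x, y, z in cm; "ax", "ay", "az": the turn, a rotation vector about the tool's x, y, z in rad. A call has 1 to 20 rows; each row is the pose to reach, as a shift and turn from the pose commanded when the call began, along the tool's axes at that moment; what a row does not reach only later rows make up. A row lasts 1/8 s, in which the tool goes at most 62.5 mm and 10.7 degrees, less where a joint would pass 70% of its speed; a pose out of reach is approached as far as the arm can. A call with a gripper value outside its range is refused whole. The fingers move at their own pace and stop on an object; the grip force is fixed at half the most. Time passes only in rows, so rows that repeat a pose let the fingers close. It gives the time, the measured TCP pose, the force, the opening and the grip force at its end, in the units of the state.
- sensors.get_state(): the state, without advancing time (a new reading comes with each control period).
- camera(name): name is "scene" or "side" or "wrist"; returns a dict with "image" (384x512x3 uint8, red, green, blue), "camera_matrix" (3x3 intrinsics, pixels), "rvec" (rotation vector, rad) and "tvec" (3), from world to camera coordinates, as OpenCV has them. Camera axes: x right, y down, z forward; pixel columns grow to the right and rows downward; lengths in m; the calibration is good to about 2 mm. A picture is of the moment at which its call begins. There is no depth.
- order.sign_off(): hands the job in; it is judged then, once.
The state is a dict: "t": time; "q": joint angles; "dq": joint speeds; "joint_efforts": joint torques, N m; "position": TCP position; "orientation": TCP orientation; "wrist_force": force on the tool from outside, world axes, zero at the start; "ft_torque": the same for the moment, N m; "opening": finger opening in m; "grip_force": force on a finger pad.
Only numpy, scipy, OpenCV 4.12 (cv2) and the standard library are available. Lean on these libraries where they do the work, as an engineer would, in place of code of your own. Each camera call takes 0.05 s, during which the arm holds its last target. There are 200 camera calls.

## Working session

There is one attempt and no reset: what is moved stays moved. The work goes in short steps, Python scripts to look and compute and a shell command to move; the robot and the scene stay as the last step left them, time stands still between calls to the robot, and variables do not carry over. Pictures are saved under pics/ and viewed, at most 10 in all, crops included, and the job is handed in when it is done.

```bash
ls; mkdir -p pics
python3 - <<'E'
from rig import sensors,camera,env
import cv2,numpy as np
for n in("scene","side"):
    c=camera(n); cv2.imwrite(f"pics/{n}0.png",c["image"][:,:,::-1]); np.savez(f"{n}0.npz",**c)
    R=cv2.Rodrigues(np.array(c["rvec"]))[0]; print(n,-R.T@np.array(c["tvec"]),R[2],np.array(c["camera_matrix"])[0])
s=sensors.get_state();print(s["t"],s["position"],s["orientation"],env.grip_point_offset)
a=cv2.imread("pics/scene0.png")
E
```

```text
pics
scene [ 1.12898201 -0.11929449  0.94456887] [-0.56175619  0.04479676 -0.82608912] [374.82071694   0.         260.07978411]
side [-0.06563448  1.09468719  1.01242084] [ 0.37274375 -0.73082511 -0.57180132] [495.95405486   0.         260.52580341]
0.1 [ 5.49812142e-01 -1.81449241e-05  2.30664714e-01] [-2.22087633e+00 -2.22083277e+00  1.26932367e-03] -0.0187
```

View pics/scene0.png

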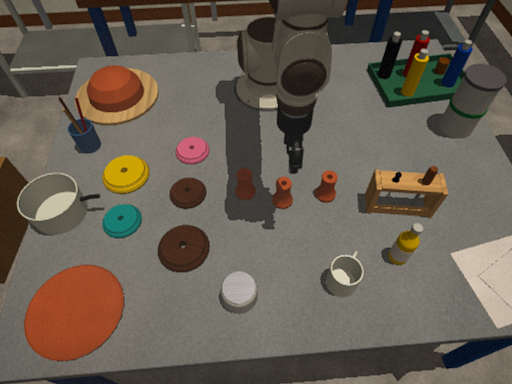

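View pics/side0.png

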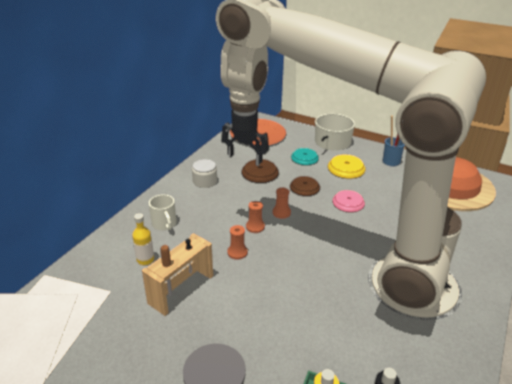

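Scene: stems at (245,184), (283,192), (328,186); rod's wooden handle at (431,175), loop tool at (397,178). Feet: small dark (187,192), large dark (184,247), pink (192,150), turquoise (122,220), yellow (126,173); the small dark one is meant. Next, numbers and a close crop.

```bash
cat > h.py <<'E'
import cv2,numpy as np
from scipy.spatial.transform import Rotation as Ro
def ray(c,uv):
    R=cv2.Rodrigues(np.array(c["rvec"],float))[0]; t=np.array(c["tvec"],float).ravel()
    K=np.array(c["camera_matrix"]); d=R.T@np.linalg.inv(K)@np.array([uv[0],uv[1],1.]); return -R.T@t,d/np.linalg.norm(d)
def onz(c,uv,z):
    o,d=ray(c,uv); return o+d*(z-o[2])/d[2]
def tri(obs):
    A=np.zeros((3,3));b=np.zeros(3);rs=[ray(c,u) for c,u in obs]
    for o,d in rs:
        P=np.eye(3)-np.outer(d,d);A+=P;b+=P@o
    p=np.linalg.solve(A,b); return p,max(np.linalg.norm(np.cross(p-o,d)) for o,d in rs)
def proj(c,p):
    return cv2.projectPoints(np.array(p,float).reshape(-1,1,3),np.array(c["rvec"],float),np.array(c["tvec"],float),np.array(c["camera_matrix"]),None)[0].reshape(-1,2)
def blobs(img,f,amin=30):
    hsv=cv2.cvtColor(img,cv2.COLOR_RGB2HSV); m=f(hsv).astype(np.uint8)
    n,l,s,ce=cv2.connectedComponentsWithStats(m); return [(s[i],ce[i],l==i) for i in range(1,n) if s[i][4]>amin]
def snap(n,tag):
    from rig import camera
    c=camera(n); np.savez(f"{tag}.npz",**c); return c
E
python3 - <<'E'
from h import *
ims=[]
for n,(x0,y0,x1,y1) in(("scene",(160,140,460,275)),("side",(130,160,330,310))):
    c=np.load(n+"0.npz"); im=c["image"]; h=cv2.cvtColor(im,cv2.COLOR_RGB2HSV)
    print(n)
    for s,ce,m in blobs(im,lambda h:((h[...,0]<9)|(h[...,0]>174))&(h[...,1]>140)&(h[...,2]>50),60):
        if s[4]<1500: print("red",s,ce.round(1), "base z0.0",onz(c,(ce[0],s[1]+s[3]-4),0).round(3))
    k=600/(y1-y0)*0.5
    ims.append(cv2.resize(im[y0:y1,x0:x1],(780,int(780*(y1-y0)/(x1-x0))) if n=="scene" else (320,240),interpolation=cv2.INTER_CUBIC))
a,b=ims
b=np.pad(b,((0,0),(0,780-320),(0,0)))
cv2.imwrite("pics/crop1.png",np.vstack([a,b])[:,:,::-1]); print(a.shape)
E
```

```text
scene
red [404  34  26  42 257] [416.3  50.2] base z0.0 [-0.037  0.59  -0.   ]
red [  87   66   56   46 1103] [113.7  89.2] base z0.0 [ 0.065 -0.565  0.   ]
red [75 98 11 34 72] [ 80.4 114. ] base z0.0 [ 0.157 -0.667 -0.   ]
red [236 168  19  32 350] [244.6 184.3] base z0.0 [ 0.49  -0.116  0.   ]
red [316 171  21  31 322] [326.3 187.9] base z0.0 [0.518 0.13  0.   ]
red [273 177  19  31 337] [282.7 193.1] base z0.0 [ 0.529 -0.004  0.   ]
side
(351, 780, 3)
```

View pics/crop1.png

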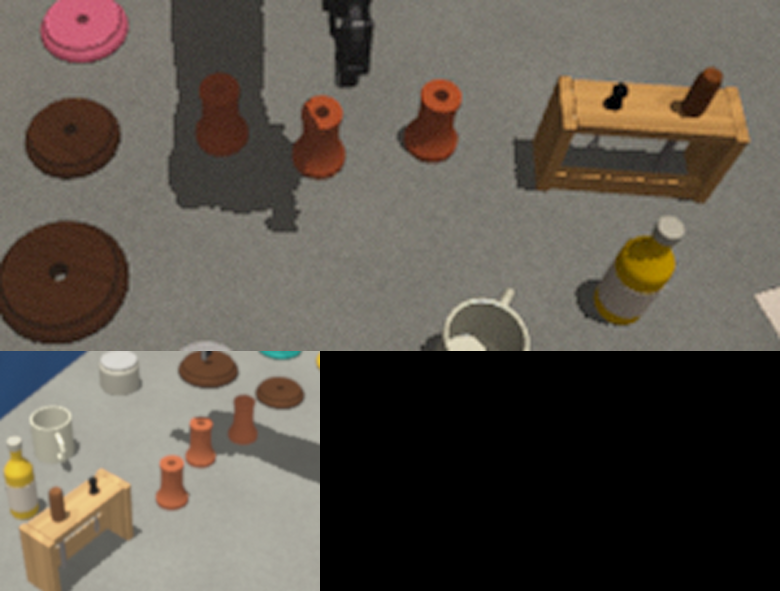

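The crop confirms: three stems with bores at scene (284,183), (329,177), (245,172); the rod is the thick brown handle at (433,170), loop tool black at (398,174); the small dark foot's hole is at (187,190).

Run:
```python
from h import *
S=np.load("scene0.npz");D=np.load("side0.npz")
P=dict(a=((244.6,172.3),(282.5,190.6)),b=((283.8,183.1),(255.6,204.4)),c=((329.2,176.9),(237.5,230)),
rodtop=((433.5,169.6),(165,247.5)),rodlow=((424.6,181.9),(165.6,265.6)),loop=((398.5,173.8),(188.8,241.3)),foot=((186.9,190),(304.4,180.6)))
for k,(u,v) in P.items():
    p,e=tri([(S,u),(D,v)]);print(k,p.round(4),round(e,4))
for k,z in(("a",.09),("b",.09),("c",.09),("rodtop",.185),("rodlow",.125),("loop",.155),("foot",.022)): print(k,onz(S,P[k][0],z).round(4),onz(D,P[k][1],z).round(4))
# rack corners scene crop px
for q in((563,80),(735,90),(747,135),(557,130)): print(onz(S,(160+q[0]/2.6,140+q[1]/2.6),.125).round(4))
from rig import camera
c=camera("wrist");R=cv2.Rodrigues(np.array(c["rvec"]))[0];print(-R.T@np.array(c["tvec"]).ravel(),R,c["camera_matrix"])
```

```text
a [ 0.4696 -0.1111  0.0912] 0.0002
b [ 0.5131 -0.0044  0.088 ] 0.0022
c [0.5014 0.1283 0.0857] 0.0017
rodtop [0.5692 0.3733 0.1791] 0.0022
rodlow [0.5682 0.3751 0.1204] 0.0014
loop [0.5525 0.2961 0.148 ] 0.0018
foot [ 0.4674 -0.2887  0.025 ] 0.0031
a [ 0.4688 -0.111   0.09  ] [ 0.4702 -0.1131  0.09  ]
b [ 0.5166 -0.0033  0.09  ] [ 0.5109 -0.0043  0.09  ]
c [0.506 0.128 0.09 ] [0.4979 0.1312 0.09  ]
rodtop [0.5752 0.371  0.185 ] [0.5632 0.3767 0.185 ]
rodlow [0.5704 0.3714 0.125 ] [0.5658 0.3798 0.125 ]
loop [0.559  0.2935 0.155 ] [0.5465 0.301  0.155 ]
foot [ 0.4683 -0.287   0.022 ] [ 0.4681 -0.2972  0.022 ]
[0.5219 0.252  0.125 ]
[0.5505 0.4288 0.125 ]
[0.6076 0.4204 0.125 ]
[0.5849 0.2291 0.125 ]
[0.54986555 0.07022986 0.37311972] [[ 9.99999453e-01 -8.33509480e-04 -6.31567274e-04]
 [-6.27312837e-04 -9.61319268e-01  2.75435786e-01]
 [-8.36716128e-04 -2.75435239e-01 -9.61319265e-01]] [[309.61551354   0.         256.67392694]
 [  0.         309.61551354 188.39780166]
 [  0.           0.           1.        ]]
```

Run:
```python
from h import *
c=snap("wrist","w0"); cv2.imwrite("pics/w0.png",c["image"][:,:,::-1])
for n,p in dict(a=(.4696,-.111,.09),b=(.513,-.004,.09),c=(.502,.129,.09)).items(): print(n,proj(c,p))
```

```text
a [[179.81245215 280.89680606]]
b [[217.87592227 181.39233468]]
c [[198.89484021  25.82817841]]
```

View pics/w0.png

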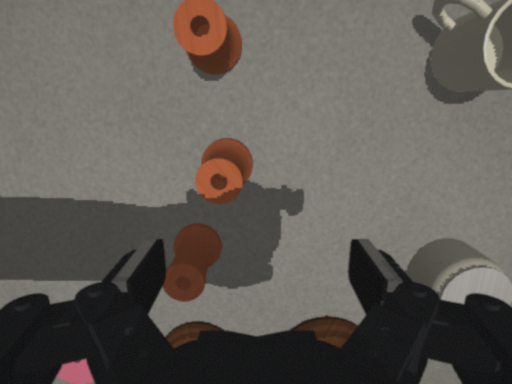

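```bash
python3 -m jog '[{"x":5,"z":-2,"y":0,"gripper":6},{"x":10,"z":-4,"y":0,"gripper":6},{"x":15,"z":-4,"y":0,"gripper":6},{"x":20,"z":-4,"y":1,"gripper":6},{"x":25,"z":-4,"y":1,"gripper":6},{"x":30,"z":-4,"y":1.5,"gripper":6},{"x":32,"z":-4,"y":1.5,"gripper":6},{"x":32,"z":-4,"y":1.5,"gripper":6}]'
python3 - <<'E'
from h import *
c=snap("wrist","w1"); cv2.imwrite("pics/w1.png",c["image"][:,:,::-1])
for n,p in dict(rodtop=(.569,.373,.185),loop=(.552,.297,.15)).items(): print(n,proj(c,p))
E
```

```text
rodtop [[ 316.66341697 -899.17697396]]
loop [[ 260.71903948 -380.13367295]]schema error: expected keys gripper, x, y, z, ax, ay, az
```

View pics/w1.png

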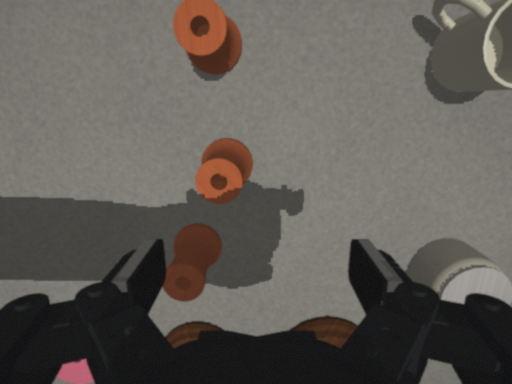

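The wrist view shows bores c (201,26), b (218,181), a (183,282), agreeing with the two-view estimates. The move was refused because each row needs every key.

```bash
python3 -m jog '[{"gripper":6,"x":6,"y":0,"z":-4,"ax":0,"ay":0,"az":0},{"gripper":6,"x":12,"y":0,"z":-4,"ax":0,"ay":0,"az":0},{"gripper":6,"x":18,"y":0,"z":-4,"ax":0,"ay":0,"az":0},{"gripper":6,"x":24,"y":0,"z":-4,"ax":0,"ay":0,"az":0},{"gripper":6,"x":28,"y":0,"z":-4,"ax":0,"ay":0,"az":0},{"gripper":6,"x":28,"y":0,"z":-4,"ax":0,"ay":0,"az":0},{"gripper":6,"x":28,"y":0,"z":-4,"ax":0,"ay":0,"az":0}]'
python3 - <<'E'
from h import *
c=snap("wrist","w1"); cv2.imwrite("pics/w1b.png",c["image"][:,:,::-1])
for n,p in dict(rodtop=(.569,.373,.185),loop=(.552,.297,.15)).items(): print(n,proj(c,p))
E
```

```text
t: 1.12
position: [0.5499, 0.2797, 0.2711]
orientation: [2.221, 2.222, -0.001]
wrist_force: [-0.2, 0.0, 0.6]
opening: 0.0597
grip_force: 0.0
rodtop [[284.3453075   64.84113691]]
loop [[259.09923086 163.29542912]]
```

View pics/w1b.png

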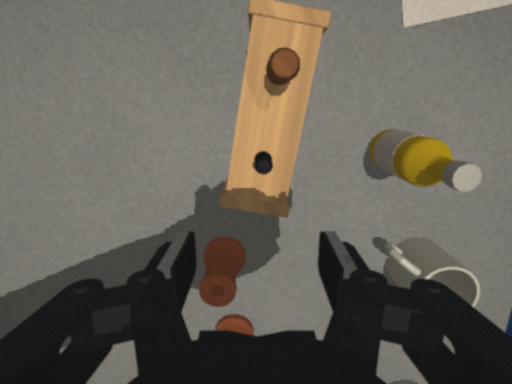

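Rod handle top at (286,63), loop tool at (263,162); stem c in shadow, bore (217,290).

Run:
```python
from h import *
S,D,w0,w1=[np.load(f+".npz") for f in("scene0","side0","w0","w1")]
# refine bore centres: dark blob within window in w0
for n,(u,v) in dict(c=(201,26),b=(218,181),a=(183,282)).items():
    g=cv2.cvtColor(w0["image"],cv2.COLOR_RGB2GRAY).astype(float)[v-13:v+14,u-13:u+14]
    m=(g<np.percentile(g[6:21,6:21],5)*.5+np.median(g)*.5).astype(np.uint8)
    k,l,s,ce=cv2.connectedComponentsWithStats(m); i=1+np.argmin([np.hypot(*(x-13)) for x in ce[1:]])
    uv=ce[i]+[u-13,v-13]; print(n,uv.round(1),s[i],onz(w0,uv,.09).round(4), proj(w0,onz(w0,uv,.09)).round(1))
print("rod",tri([(S,(433.5,169.6)),(D,(165,247.5)),(w1,(286,63))]),tri([(S,(433.5,169.6)),(w1,(286,63))]),onz(w1,(286,63),.185))
print("c",tri([(w0,(201,26)),(w1,(217,290))]))
im=w1["image"][40:95,260:310]; h=cv2.cvtColor(im,cv2.COLOR_RGB2HSV)
m=((h[...,0]<14)&(h[...,2]<125)&(h[...,2]>75)).astype(np.uint8)
k,l,s,ce=cv2.connectedComponentsWithStats(m);print([(s[i],ce[i]+[260,40]) for i in range(1,k) if s[i][4]>40])
```

```text
c [199.2  25.3] [  2   3  19  20 296] [0.5023 0.1294 0.09  ] [[199.2  25.3]]
b [218.4 181.4] [  6   6  16  16 201] [ 0.5135 -0.004   0.09  ] [[218.4 181.4]]
a [182.8 282.6] [  5   8  16  12 151] [ 0.4726 -0.113   0.09  ] [[182.8 282.6]]
rod (array([0.56965774, 0.37381842, 0.17934153]), np.float64(0.0029040565000910128)) (array([0.57069133, 0.37488882, 0.17890022]), np.float64(7.448144861446771e-05)) [0.57010978 0.37418169 0.185     ]
c (array([0.50269821, 0.12924668, 0.08823447]), np.float64(0.0007394975290449487))
[(array([ 10,   9,  29,  29, 305], dtype=int32), array([285.5147541 ,  62.30163934]))]
```

```bash
python3 -m jog '[{"gripper":6,"x":5,"y":1,"z":2,"ax":0,"ay":0,"az":0},{"gripper":6,"x":9.4,"y":2,"z":4,"ax":0,"ay":0,"az":0},{"gripper":6,"x":9.4,"y":2,"z":7,"ax":0,"ay":0,"az":0},{"gripper":6,"x":9.4,"y":2,"z":7,"ax":0,"ay":0,"az":0},{"gripper":6,"x":9.4,"y":2,"z":7,"ax":0,"ay":0,"az":0}]'
python3 - <<'E'
from h import *
c=snap("wrist","w2"); cv2.imwrite("pics/w2.png",c["image"][:,:,::-1])
print(proj(c,(.570,.374,.185)))
im=c["image"];h=cv2.cvtColor(im,cv2.COLOR_RGB2HSV)
E
```

```text
t: 1.8
position: [0.5705, 0.3729, 0.2032]
orientation: [2.223, 2.22, 0.003]
wrist_force: [0.5, -0.7, 0.5]
opening: 0.0601
grip_force: 0.0
[[255.92641886 228.04252477]]
```

View pics/w2.png

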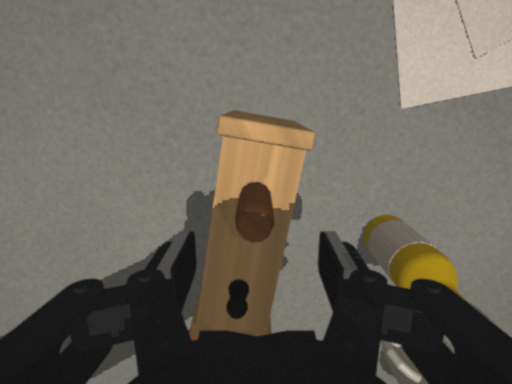

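The rod's handle stands between the open fingers: top face centre about (255,223), lower edge row 242.

Run:
```python
from h import *
w1,w2,S=[np.load(f+".npz") for f in("w1","w2","scene0")]
print(tri([(w1,(285.7,62.7)),(w2,(255,223))]),onz(w2,(255,223),.185),onz(w2,(255,223),.182))
im=w2["image"];print(im[178:246:3,255].tolist())
o=onz(w2,(255,223),.185)
for d in(-.012,.012): print(proj(w2,o+[d,0,0]),proj(w2,o+[0,d,0]))
```

```text
(array([0.56989471, 0.37496256, 0.18015869]), np.float64(0.00043309001788361827)) [0.56949234 0.37703745 0.185     ] [0.56947817 0.37580621 0.182     ]
[[191, 149, 99], [165, 127, 84], [67, 46, 32], [68, 46, 31], [67, 46, 30], [67, 45, 30], [67, 45, 28], [67, 45, 29], [68, 45, 29], [72, 47, 28], [78, 50, 32], [80, 52, 32], [69, 46, 30], [69, 47, 30], [68, 46, 29], [67, 44, 28], [69, 46, 31], [70, 46, 29], [72, 49, 32], [74, 48, 32], [73, 49, 31], [77, 54, 34], [109, 86, 58]]
[[233.48230821 223.06303552]] [[255.08015941 242.65322531]]
[[276.5137412  222.93697605]] [[254.91672185 202.58213307]]
```

```bash
python3 -m jog '[{"gripper":6,"x":0.2,"y":-0.1,"z":3,"ax":0,"ay":0,"az":0},{"gripper":6,"x":0.2,"y":-0.1,"z":6.4,"ax":0,"ay":0,"az":0},{"gripper":6,"x":0.2,"y":-0.1,"z":6.4,"ax":0,"ay":0,"az":0},{"gripper":1,"x":0.2,"y":-0.1,"z":6.4,"ax":0,"ay":0,"az":0},{"gripper":1,"x":0.2,"y":-0.1,"z":6.4,"ax":0,"ay":0,"az":0},{"gripper":1,"x":0.2,"y":-0.1,"z":6.4,"ax":0,"ay":0,"az":0},{"gripper":1,"x":0.2,"y":-0.1,"z":6.4,"ax":0,"ay":0,"az":0},{"gripper":1,"x":0.2,"y":-0.1,"z":6.4,"ax":0,"ay":0,"az":0},{"gripper":1,"x":0.2,"y":-0.1,"z":6.4,"ax":0,"ay":0,"az":0}]'
```

```text
t: 2.98
position: [0.5697, 0.3764, 0.1398]
orientation: [2.221, 2.221, 0.005]
wrist_force: [-0.8, -1.4, 6.9]
opening: 0.023
grip_force: 58.5
```

```bash
python3 -m jog '[{"gripper":1,"x":0,"y":0,"z":-3,"ax":0,"ay":0,"az":0},{"gripper":1,"x":0,"y":0,"z":-8,"ax":0,"ay":0,"az":0},{"gripper":1,"x":0,"y":0,"z":-13,"ax":0,"ay":0,"az":0},{"gripper":1,"x":0,"y":0,"z":-14,"ax":0,"ay":0,"az":0},{"gripper":1,"x":0,"y":0,"z":-14,"ax":0,"ay":0,"az":0},{"gripper":1,"x":0,"y":0,"z":-14,"ax":0,"ay":0,"az":0}]'
python3 -m jog '[{"gripper":1,"x":0,"y":-4,"z":-1,"ax":0,"ay":0,"az":0},{"gripper":1,"x":-5,"y":-7,"z":-1,"ax":0,"ay":0,"az":0},{"gripper":1,"x":-11,"y":-7,"z":-1,"ax":0,"ay":0,"az":0},{"gripper":1,"x":-17,"y":-6.7,"z":-1,"ax":0,"ay":0,"az":0},{"gripper":1,"x":-22,"y":-6.7,"z":-1,"ax":0,"ay":0,"az":0},{"gripper":1,"x":-24.7,"y":-6.7,"z":0,"ax":0,"ay":0,"az":0},{"gripper":1,"x":-24.7,"y":-6.7,"z":1,"ax":0,"ay":0,"az":0},{"gripper":1,"x":-24.7,"y":-6.7,"z":1,"ax":0,"ay":0,"az":0},{"gripper":1,"x":-24.7,"y":-6.7,"z":1,"ax":0,"ay":0,"az":0}]'
python3 - <<'E'
from h import *
for n in("wrist","scene","side"):
    c=snap(n,n+"3"); globals()[n]=c
def crop(c,p,r,s):
    u,v=proj(c,p)[0].astype(int); u=max(u,r);v=max(v,r);print(u,v)
    return cv2.resize(c["image"][v-r:v+r,u-r:u+r],(s,s),interpolation=cv2.INTER_CUBIC)
p=(.5025,.1293,.11)
w=wrist["image"]; w=cv2.resize(w[180:384,156:356],(390,398),interpolation=cv2.INTER_CUBIC)
b=np.hstack([crop(scene,p,35,390),crop(side,p,35,390)])
b=np.hstack([b]); cv2.imwrite("pics/p3.png",b[:,:,::-1]); cv2.imwrite("pics/w3.png",w[:,:,::-1])
E
```

```text
t: 3.72
position: [0.5688, 0.3759, 0.2754]
orientation: [-2.221, -2.221, 0.004]
wrist_force: [-0.4, -0.1, -1.8]
opening: 0.0228
grip_force: 59.1
t: 4.85
position: [0.5018, 0.1299, 0.267]
orientation: [-2.22, -2.222, 0.001]
wrist_force: [0.7, -0.1, -0.7]
opening: 0.0226
grip_force: 59.4
330 171
236 223
```

View pics/p3.png

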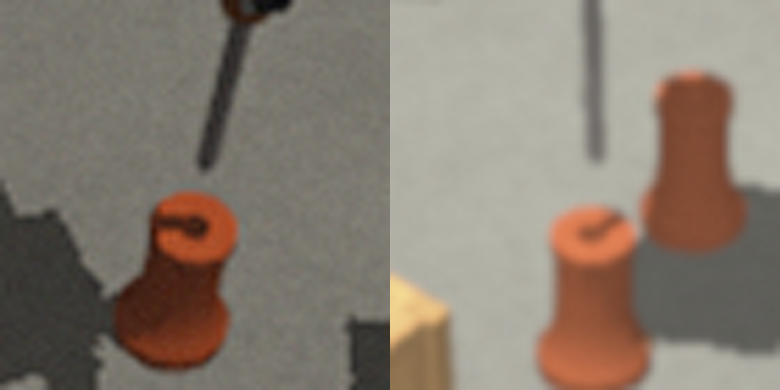

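Scene crop: rod tip at (206,165), bore (197,228); side crop: tip (597,160), bore (590,229). Triangulating both the same way cancels the bias.

Run:
```python
from h import *
S,D=np.load("scene3.npz"),np.load("side3.npz")
s=lambda u,v:(295+u/5.571-.5,136+v/5.571-.5)
d=lambda u,v:(201+(u-390)/5.571-.5,188+v/5.571-.5)
t=tri([(S,s(206,165)),(D,d(597,160))]);b=tri([(S,s(197,228)),(D,d(590,229))]);print(t,b)
# shank axis points
t2=tri([(S,s(236,30)),(D,d(592,20))]);print(t2)
for q,z in((s(206,160),.14),(s(197,228),.09)): print("S",onz(S,q,z))
for q,z in((d(597,155),.14),(d(590,229),.09)): print("D",onz(D,q,z))
```

```text
(array([0.50000341, 0.12765994, 0.13705339]), np.float64(0.0009670500459938004)) (array([0.50401005, 0.12925429, 0.09078225]), np.float64(0.0012299954387823052))
(array([0.49739737, 0.13005076, 0.22886118]), np.float64(0.0021408344410024822))
S [0.50006998 0.12791588 0.14      ]
S [0.50453209 0.1302103  0.09      ]
D [0.49972589 0.12632515 0.14      ]
D [0.50388788 0.1272204  0.09      ]
```

```bash
python3 -m jog '[{"gripper":1,"x":0.1,"y":0.3,"z":2,"ax":0,"ay":0,"az":0},{"gripper":1,"x":0.1,"y":0.3,"z":3.5,"ax":0,"ay":0,"az":0},{"gripper":1,"x":0.1,"y":0.3,"z":3.5,"ax":0,"ay":0,"az":0},{"gripper":1,"x":0.1,"y":0.3,"z":4.2,"ax":0,"ay":0,"az":0},{"gripper":1,"x":0.1,"y":0.3,"z":4.7,"ax":0,"ay":0,"az":0},{"gripper":1,"x":0.1,"y":0.3,"z":5.1,"ax":0,"ay":0,"az":0},{"gripper":1,"x":0.1,"y":0.3,"z":5.1,"ax":0,"ay":0,"az":0},{"gripper":1,"x":0.1,"y":0.3,"z":5.1,"ax":0,"ay":0,"az":0}]'
python3 - <<'E'
from h import *
for n in("scene","side"): globals()[n]=snap(n,n+"4")
def crop(c,p,r,s):
    u,v=proj(c,p)[0].astype(int); print(u,v)
    return cv2.resize(c["image"][v-r:v+r,u-r:u+r],(s,s),interpolation=cv2.INTER_CUBIC)
p=(.5025,.1293,.1)
cv2.imwrite("pics/p4.png",np.hstack([crop(scene,p,25,390),crop(side,p,25,390)])[:,:,::-1])
E
```

```text
t: 6.0
position: [0.505, 0.13, 0.2165]
orientation: [2.221, 2.221, 0.0]
wrist_force: [0.3, -0.5, -0.7]
opening: 0.0226
grip_force: 59.4
329 173
236 226
```

```bash
python3 -m jog '[{"gripper":1,"x":0,"y":0,"z":0.6,"ax":0,"ay":0,"az":0},{"gripper":1,"x":0,"y":0,"z":1.2,"ax":0,"ay":0,"az":0},{"gripper":1,"x":0,"y":0,"z":1.2,"ax":0,"ay":0,"az":0}]'; python3 -m jog '[{"gripper":1,"x":0,"y":0,"z":0.7,"ax":0,"ay":0,"az":0},{"gripper":1,"x":0,"y":0,"z":1.4,"ax":0,"ay":0,"az":0},{"gripper":1,"x":0,"y":0,"z":2,"ax":0,"ay":0,"az":0},{"gripper":1,"x":0,"y":0,"z":2,"ax":0,"ay":0,"az":0},{"gripper":1,"x":0,"y":0,"z":2,"ax":0,"ay":0,"az":0}]'
```

```text
t: 6.48
position: [0.5047, 0.1299, 0.2035]
orientation: [-2.221, -2.221, 0.002]
wrist_force: [-0.1, -0.3, -0.8]
opening: 0.0228
grip_force: 59.4
t: 7.1
position: [0.505, 0.13, 0.1844]
orientation: [2.221, 2.221, 0.0]
wrist_force: [-0.1, -0.1, -0.6]
opening: 0.0228
grip_force: 59.4
```

Tip about 0.054 with no lateral force, so it is in the bore. Next I feel for the web.

```bash
python3 -m jog '[{"gripper":1,"x":0,"y":0,"z":0.3,"ax":0,"ay":0,"az":0},{"gripper":1,"x":0,"y":0,"z":0.6,"ax":0,"ay":0,"az":0},{"gripper":1,"x":0,"y":0,"z":0.6,"ax":0,"ay":0,"az":0}]';python3 -m jog '[{"gripper":1,"x":0,"y":0,"z":0.2,"ax":0,"ay":0,"az":0},{"gripper":1,"x":0,"y":0,"z":0.3,"ax":0,"ay":0,"az":0},{"gripper":1,"x":0,"y":0,"z":0.3,"ax":0,"ay":0,"az":0}]'
```

```text
t: 7.48
position: [0.5054, 0.1301, 0.1796]
orientation: [2.221, 2.221, 0.003]
wrist_force: [-0.6, 1.0, 8.3]
opening: 0.023
grip_force: 60.5
t: 7.85
position: [0.5058, 0.1303, 0.1791]
orientation: [2.219, 2.22, 0.008]
wrist_force: [-5.3, -0.9, 23.2]
opening: 0.0229
grip_force: 62.7
```

Stem c is closed: stopped at tip z about 0.0495. Now stem b.

```bash
python3 -m jog '[{"gripper":1,"x":0,"y":0,"z":-3,"ax":0,"ay":0,"az":0},{"gripper":1,"x":0,"y":0,"z":-7,"ax":0,"ay":0,"az":0},{"gripper":1,"x":0,"y":0,"z":-7.5,"ax":0,"ay":0,"az":0},{"gripper":1,"x":-5,"y":0.5,"z":-7.5,"ax":0,"ay":0,"az":0},{"gripper":1,"x":-10,"y":1.1,"z":-7.5,"ax":0,"ay":0,"az":0},{"gripper":1,"x":-13.35,"y":1.1,"z":-7,"ax":0,"ay":0,"az":0},{"gripper":1,"x":-13.35,"y":1.1,"z":-6,"ax":0,"ay":0,"az":0},{"gripper":1,"x":-13.35,"y":1.1,"z":-6,"ax":0,"ay":0,"az":0},{"gripper":1,"x":-13.35,"y":1.1,"z":-6,"ax":0,"ay":0,"az":0}]'
python3 - <<'E'
from h import *
for n in("scene","side"): globals()[n]=snap(n,n+"5")
def crop(c,p,r,s):
    u,v=proj(c,p)[0].astype(int); print(u,v)
    return cv2.resize(c["image"][v-r:v+r,u-r:u+r],(s,s),interpolation=cv2.INTER_CUBIC)
p=(.516,-.004,.1)
cv2.imwrite("pics/p5.png",np.hstack([crop(scene,p,25,390),crop(side,p,25,390)])[:,:,::-1])
E
```

```text
t: 8.98
position: [0.5159, -0.0027, 0.2352]
orientation: [-2.22, -2.222, 0.0]
wrist_force: [0.6, 0.4, -0.6]
opening: 0.0226
grip_force: 59.5
283 180
254 201
```

```bash
python3 -m jog '[{"gripper":1,"x":-0.05,"y":0,"z":1,"ax":0,"ay":0,"az":0},{"gripper":1,"x":-0.05,"y":0,"z":1.5,"ax":0,"ay":0,"az":0},{"gripper":1,"x":-0.05,"y":0,"z":2,"ax":0,"ay":0,"az":0},{"gripper":1,"x":-0.05,"y":0,"z":2,"ax":0,"ay":0,"az":0}]'; python3 -m jog '[{"gripper":1,"x":0,"y":0,"z":0.6,"ax":0,"ay":0,"az":0},{"gripper":1,"x":0,"y":0,"z":0.6,"ax":0,"ay":0,"az":0}]'
```

```text
t: 9.57
position: [0.5158, -0.004, 0.2148]
orientation: [-2.221, -2.221, 0.001]
wrist_force: [-0.1, 0.6, -1.4]
opening: 0.0227
grip_force: 59.5
t: 9.82
position: [0.5159, -0.004, 0.2088]
orientation: [-2.221, -2.221, 0.001]
wrist_force: [-0.2, 0.5, -0.3]
opening: 0.023
grip_force: 59.5
```

```bash
python3 -m jog '[{"gripper":1,"x":0,"y":0,"z":1,"ax":0,"ay":0,"az":0},{"gripper":1,"x":0,"y":0,"z":2,"ax":0,"ay":0,"az":0},{"gripper":1,"x":0,"y":0,"z":2.6,"ax":0,"ay":0,"az":0},{"gripper":1,"x":0,"y":0,"z":3.0,"ax":0,"ay":0,"az":0},{"gripper":1,"x":0,"y":0,"z":3.2,"ax":0,"ay":0,"az":0},{"gripper":1,"x":0,"y":0,"z":3.2,"ax":0,"ay":0,"az":0}]'
```

```text
t: 10.58
position: [0.516, -0.004, 0.1773]
orientation: [2.221, 2.221, 0.0]
wrist_force: [0.4, -0.3, -1.8]
opening: 0.0227
grip_force: 59.5
```

```bash
python3 -m jog '[{"gripper":1,"x":0,"y":0,"z":0.3,"ax":0,"ay":0,"az":0},{"gripper":1,"x":0,"y":0,"z":0.6,"ax":0,"ay":0,"az":0},{"gripper":1,"x":0,"y":0,"z":0.6,"ax":0,"ay":0,"az":0}]'
```

```text
t: 10.95
position: [0.5159, -0.004, 0.171]
orientation: [-2.221, -2.221, 0.001]
wrist_force: [0.5, 0.6, -1.3]
opening: 0.0226
grip_force: 59.5
```

Stem b is open. Pushing right down.

```bash
python3 -m jog '[{"gripper":1,"x":0,"y":0,"z":1.2,"ax":0,"ay":0,"az":0},{"gripper":1,"x":0,"y":0,"z":2.4,"ax":0,"ay":0,"az":0},{"gripper":1,"x":0,"y":0,"z":3.3,"ax":0,"ay":0,"az":0},{"gripper":1,"x":0,"y":0,"z":3.7,"ax":0,"ay":0,"az":0},{"gripper":1,"x":0,"y":0,"z":3.9,"ax":0,"ay":0,"az":0},{"gripper":1,"x":0,"y":0,"z":3.9,"ax":0,"ay":0,"az":0}]'; python3 -m jog '[{"gripper":1,"x":0,"y":0,"z":0.15,"ax":0,"ay":0,"az":0},{"gripper":1,"x":0,"y":0,"z":0.15,"ax":0,"ay":0,"az":0}]'
```

```text
t: 11.7
position: [0.516, -0.004, 0.1324]
orientation: [2.221, 2.221, 0.0]
wrist_force: [-0.5, 0.3, -0.6]
opening: 0.0227
grip_force: 59.5
t: 11.95
position: [0.5161, -0.004, 0.1309]
orientation: [2.221, 2.221, 0.0]
wrist_force: [1.1, -0.6, -0.3]
opening: 0.0227
grip_force: 59.5
```

```bash
python3 -m jog '[{"gripper":1,"x":0,"y":0,"z":-5,"ax":0,"ay":0,"az":0},{"gripper":1,"x":0,"y":0,"z":-10,"ax":0,"ay":0,"az":0},{"gripper":1,"x":0,"y":0,"z":-14.5,"ax":0,"ay":0,"az":0},{"gripper":1,"x":5,"y":-1,"z":-14.5,"ax":0,"ay":0,"az":0},{"gripper":1,"x":11,"y":-2.5,"z":-14.5,"ax":0,"ay":0,"az":0},{"gripper":1,"x":17,"y":-2.5,"z":-14.5,"ax":0,"ay":0,"az":0},{"gripper":1,"x":23,"y":-2.5,"z":-14.5,"ax":0,"ay":0,"az":0},{"gripper":1,"x":29,"y":-2.5,"z":-14.5,"ax":0,"ay":0,"az":0},{"gripper":1,"x":35,"y":-2,"z":-14.5,"ax":0,"ay":0,"az":0},{"gripper":1,"x":38,"y":1,"z":-14.5,"ax":0,"ay":0,"az":0},{"gripper":1,"x":38,"y":5.3,"z":-14.5,"ax":0,"ay":0,"az":0},{"gripper":1,"x":38,"y":5.3,"z":-14.3,"ax":0,"ay":0,"az":0},{"gripper":1,"x":38,"y":5.3,"z":-14.3,"ax":0,"ay":0,"az":0},{"gripper":1,"x":38,"y":5.3,"z":-14.3,"ax":0,"ay":0,"az":0}]'
python3 - <<'E'
from h import *
for n in("scene","side"): snap(n,n+"6")
E
```

```text
t: 13.7
position: [0.5683, 0.3758, 0.2749]
orientation: [2.221, 2.221, 0.002]
wrist_force: [0.1, -0.4, -0.6]
opening: 0.0225
grip_force: 59.7
```

```bash
python3 -m jog '[{"gripper":1,"x":0,"y":0.05,"z":1.4,"ax":0,"ay":0,"az":0},{"gripper":1,"x":0,"y":0.05,"z":2,"ax":0,"ay":0,"az":0},{"gripper":1,"x":0,"y":0.05,"z":2.3,"ax":0,"ay":0,"az":0},{"gripper":1,"x":0,"y":0.05,"z":2.6,"ax":0,"ay":0,"az":0},{"gripper":1,"x":0,"y":0.05,"z":2.6,"ax":0,"ay":0,"az":0}]'; python3 -m jog '[{"gripper":1,"x":0,"y":0,"z":0.5,"ax":0,"ay":0,"az":0},{"gripper":1,"x":0,"y":0,"z":0.5,"ax":0,"ay":0,"az":0}]'
```

```text
t: 14.42
position: [0.5695, 0.376, 0.2478]
orientation: [2.221, 2.221, -0.0]
wrist_force: [-0.5, 0.7, -0.6]
opening: 0.0231
grip_force: 59.7
t: 14.68
position: [0.5694, 0.376, 0.2423]
orientation: [-2.221, -2.221, 0.001]
wrist_force: [-0.7, -0.8, -0.8]
opening: 0.0225
grip_force: 59.7
```

```bash
python3 -m jog '[{"gripper":1,"x":0,"y":0,"z":1.5,"ax":0,"ay":0,"az":0},{"gripper":1,"x":0,"y":0,"z":4,"ax":0,"ay":0,"az":0},{"gripper":1,"x":0,"y":0,"z":6.5,"ax":0,"ay":0,"az":0},{"gripper":1,"x":0,"y":0,"z":9,"ax":0,"ay":0,"az":0},{"gripper":1,"x":0,"y":0,"z":9.8,"ax":0,"ay":0,"az":0},{"gripper":1,"x":0,"y":0,"z":10.1,"ax":0,"ay":0,"az":0},{"gripper":1,"x":0,"y":0,"z":10.1,"ax":0,"ay":0,"az":0}]'
```

```text
t: 15.55
position: [0.5697, 0.3762, 0.1427]
orientation: [2.221, 2.221, 0.002]
wrist_force: [-0.9, -0.4, -0.5]
opening: 0.0227
grip_force: 59.7
```

```bash
python3 -m jog '[{"gripper":1,"x":0,"y":0,"z":0.3,"ax":0,"ay":0,"az":0},{"gripper":1,"x":0,"y":0,"z":0.3,"ax":0,"ay":0,"az":0},{"gripper":6,"x":0,"y":0,"z":0.2,"ax":0,"ay":0,"az":0},{"gripper":6,"x":0,"y":0,"z":0.2,"ax":0,"ay":0,"az":0},{"gripper":6,"x":0,"y":0,"z":0.2,"ax":0,"ay":0,"az":0},{"gripper":6,"x":0,"y":0,"z":0.2,"ax":0,"ay":0,"az":0},{"gripper":6,"x":0,"y":0,"z":-2,"ax":0,"ay":0,"az":0},{"gripper":6,"x":0,"y":0,"z":-7,"ax":0,"ay":0,"az":0},{"gripper":6,"x":0,"y":0,"z":-11,"ax":0,"ay":0,"az":0},{"gripper":6,"x":0,"y":0,"z":-11,"ax":0,"ay":0,"az":0}]'
python3 - <<'E'
from h import *
for n in("scene","side","wrist"):
    c=snap(n,n+"7")
    if n!="wrist":
        o=np.load(n+"0.npz"); P=proj(c,(.57,.375,.155))[0].astype(int); r=20
        d=lambda i:i["image"][P[1]-r:P[1]+r,P[0]-r:P[0]+r].astype(float)
        for dx in(-1,0,1): print(n,dx,np.abs(np.roll(d(c),dx,1)-d(o)).mean())
print(proj(np.load("w2.npz"),(.57,.375,.18)),proj(c,(.57,.375,.18)))
E
```

```text
t: 16.8
position: [0.5703, 0.3765, 0.2557]
orientation: [2.221, 2.221, 0.009]
wrist_force: [-0.1, 0.2, -0.0]
opening: 0.0598
grip_force: 0.0
scene -1 16.146875
scene 0 14.006041666666667
scene 1 16.706458333333334
side -1 21.423125
side 0 18.948541666666667
side 1 21.768958333333334
[[255.92374324 222.97363444]] [[257.17130504 201.68786798]]
```

```bash
python3 -m jog '[{"gripper":8.5,"x":-5,"y":-1,"z":-1,"ax":0,"ay":0,"az":0},{"gripper":8.5,"x":-11,"y":-2,"z":-1,"ax":0,"ay":0,"az":0},{"gripper":8.5,"x":-17,"y":-3,"z":-1,"ax":0,"ay":0,"az":0},{"gripper":8.5,"x":-23,"y":-4,"z":-1,"ax":0,"ay":0,"az":0},{"gripper":8.5,"x":-29,"y":-5,"z":-1,"ax":0,"ay":0,"az":0},{"gripper":8.5,"x":-35,"y":-5.3,"z":-1,"ax":0,"ay":0,"az":0},{"gripper":8.5,"x":-38,"y":-5.3,"z":-1,"ax":0,"ay":0,"az":0},{"gripper":8.5,"x":-38,"y":-5.3,"z":-1,"ax":0,"ay":0,"az":0},{"gripper":8.5,"x":-38,"y":-5.3,"z":-1,"ax":0,"ay":0,"az":0},{"gripper":8.5,"x":-38,"y":-5.3,"z":-1,"ax":0,"ay":0,"az":0}]'
python3 -c "
from h import *
snap('wrist','wb');snap('scene','scene8');snap('side','side8')"
python3 -m jog '[{"gripper":8.5,"x":-6,"y":-1.5,"z":-1,"ax":0,"ay":0,"az":0},{"gripper":8.5,"x":-12,"y":-3,"z":-1,"ax":0,"ay":0,"az":0},{"gripper":8.5,"x":-18,"y":-4.8,"z":-1,"ax":0,"ay":0,"az":0},{"gripper":8.5,"x":-24,"y":-4.8,"z":-1,"ax":0,"ay":0,"az":0},{"gripper":8.5,"x":-26,"y":-4.8,"z":-1,"ax":0,"ay":0,"az":0},{"gripper":8.5,"x":-26,"y":-4.8,"z":-1,"ax":0,"ay":0,"az":0},{"gripper":8.5,"x":-26,"y":-4.8,"z":-1,"ax":0,"ay":0,"az":0},{"gripper":8.5,"x":-26,"y":-4.8,"z":-1,"ax":0,"ay":0,"az":0}]'
python3 - <<'E'
from h import *
wf=snap('wrist','wf'); wb=np.load("wb.npz"); S=np.load("scene8.npz"); D=np.load("side8.npz")
# foot outline per view
for n,c in(("wf",wf),("S",S),("D",D)):
    for s,ce,m in blobs(c["image"],lambda h:(h[...,0]<14)&(h[...,1]>70)&(h[...,2]<115)&(h[...,2]>25),150):
        k=cv2.findContours(m.astype(np.uint8),0,1)[0][0]
        if len(k)>5: print(n,s,ce.round(1),"pred",proj(c,(.468,-.289,.015)).round(1),onz(c,ce,.011).round(4))
for n,c in(("wb",wb),): print(proj(c,(.515,-.004,.09)))
o=wb["image"];cv2.imwrite("pics/mix.png",np.hstack([cv2.resize(o,(400,300)),cv2.resize(wf["image"],(400,300))])[:,:,::-1])
E
```

```text
t: 18.2
position: [0.5164, -0.003, 0.2613]
orientation: [-2.219, -2.222, 0.001]
wrist_force: [0.4, -0.6, 0.2]
opening: 0.085
grip_force: 0.0
t: 19.35
position: [0.4688, -0.2627, 0.272]
orientation: [2.219, 2.223, 0.0]
wrist_force: [0.8, -0.4, 0.5]
opening: 0.0847
grip_force: 0.0
wf [253   3  16  18 225] [260.7  11.7] pred [[255.9 175.4]] [ 0.4735 -0.094   0.011 ]
wf [236  26  46  34 913] [258.3  44.8] pred [[255.9 175.4]] [ 0.4708 -0.1294  0.011 ]
wf [ 338  126  106  101 8303] [390.6 176. ] pred [[255.9 175.4]] [ 0.6487 -0.2907  0.011 ]
wf [ 213  133   81   79 4865] [253.2 171.5] pred [[255.9 175.4]] [ 0.4644 -0.2847  0.011 ]
S [ 77   0 153   8 562] [132.6   2.2] pred [[186.6 191.3]] [-0.6302 -0.5676  0.011 ]
S [328   0  20  12 175] [337.6   5.1] pred [[186.6 191.3]] [-0.5214  0.374   0.011 ]
S [356   0  24  10 180] [367.4   4.2] pred [[186.6 191.3]] [-0.5161  0.5115  0.011 ]
S [391   0  57   8 321] [417.3   2.9] pred [[186.6 191.3]] [-0.5067  0.7433  0.011 ]
S [491   1  21  34 253] [502.6  16.1] pred [[186.6 191.3]] [-0.3669  1.085   0.011 ]
S [216   2  56  15 546] [242.6   9.1] pre
[... 729 characters left out ...]
 57  31 540] [116.9 101.2] pred [[186.6 191.3]] [ 0.0429 -0.5529  0.011 ]
S [235 167  21  34 524] [244.5 184.4] pred [[186.6 191.3]] [ 0.4546 -0.1133  0.011 ]
S [170 178  36  31 863] [187.4 192.6] pred [[186.6 191.3]] [ 0.4701 -0.2873  0.011 ]
S [272 179  21  30 304] [281.2 196.9] pred [[186.6 191.3]] [ 0.5099 -0.0064  0.011 ]
S [315 179  21  24 289] [324.7 190.7] pred [[186.6 191.3]] [0.499  0.1275 0.011 ]
S [ 158  225   51   47 1841] [183.1 248.2] pred [[186.6 191.3]] [ 0.6556 -0.2943  0.011 ]
D [242 160  36  23 647] [259.7 171. ] pred [[303.4 183.3]] [ 0.6457 -0.2898  0.011 ]
D [290 177  30  19 430] [304.5 186.1] pred [[303.4 183.3]] [ 0.4593 -0.2801  0.011 ]
[[255.40586442 171.14315381]]
```

Run:
```python
from h import *
wf=np.load("wf.npz");wb=np.load("wb.npz");S=np.load("scene8.npz");D=np.load("side8.npz")
def hole(c,uv,r,n,z):
    u,v=map(int,uv); g=cv2.cvtColor(c["image"],cv2.COLOR_RGB2GRAY)[v-r:v+r+1,u-r:u+r+1].astype(float)
    g=cv2.GaussianBlur(g,(0,0),1); lo=g.min();m=(g<(lo+np.median(g))/2).astype(np.uint8)
    k,l,s,ce=cv2.connectedComponentsWithStats(m)
    for i in range(1,k):
        if s[i][4]>5: uv2=ce[i]+[u-r,v-r]; print(n,s[i],uv2.round(1),onz(c,uv2,z).round(4))
hole(wf,(252,166),14,"foot wf",.022); hole(wb,(255,171),14,"b wb",.09)
hole(S,(187,190),7,"foot S",.022);hole(D,(304,181),6,"foot D",.022)
hole(S,(284,183),7,"b S",.09)
a=cv2.resize(wf["image"][110:235,190:320],(390,375),interpolation=cv2.INTER_CUBIC);b=cv2.resize(wb["image"][110:235,190:320],(390,375),interpolation=cv2.INTER_CUBIC)
w=np.hstack([a,b]); e=cv2.resize(S["image"][140:230,375:475],(250,225),interpolation=cv2.INTER_CUBIC);f=cv2.resize(D["image"][215:305,125:225],(250,225),interpolation=cv2.INTER_CUBIC);g=cv2.resize(D["image"][150:240,235:335],(250,225),interpolation=cv2.INTER_CUBIC)
w=np.vstack([w,np.pad(np.hstack([e,f,g]),((0,0),(0,30),(0,0)))]);cv2.imwrite("pics/mix2.png",w[:,:,::-1])
```

```text
foot wf [ 0 26 15  3 31] [244.8 179.4] [ 0.4535 -0.2927  0.022 ]
foot wf [17 27  4  2  6] [256.8 179.7] [ 0.4692 -0.2931  0.022 ]
b wb [  6   9  15  13 135] [254.2 172.2] [ 0.5138 -0.0051  0.09  ]
b wb [ 0 27  7  2 13] [244.2 184.5] [ 0.5033 -0.0184  0.09  ]
foot S [ 5  5  5  4 14] [186.6 189.1] [ 0.4651 -0.2879  0.022 ]
foot D [ 5  6  5  4 14] [304.8 182.4] [ 0.4624 -0.2875  0.022 ]
b S [ 5  5  4  4 13] [283.6 182.6] [ 0.5149 -0.0036  0.09  ]
b S [ 0 12 13  3 22] [282.4 189.5] [ 0.5381 -0.0099  0.09  ]
```

View pics/mix2.png

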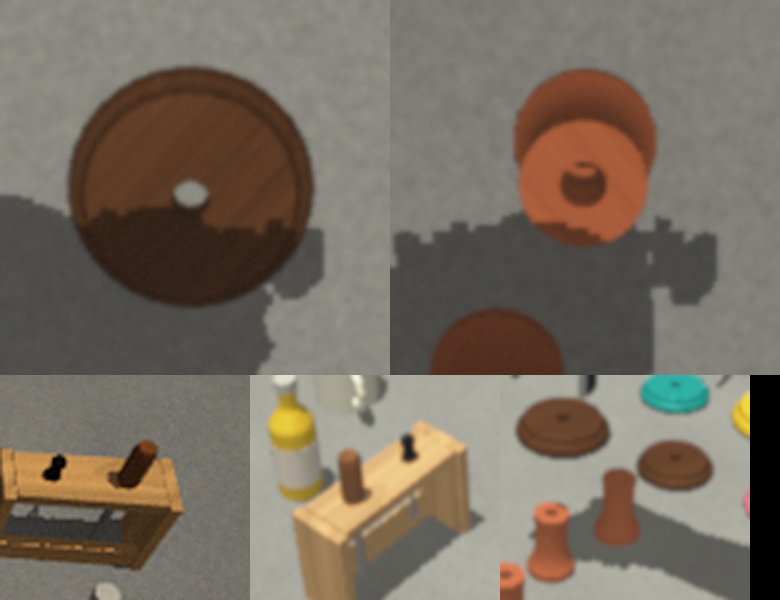

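All pictures are used; this one shows the rod hanging back in its hole, the foot's hole at wf (253.4,174.8), and b's bore at wb (254.1,171.1). From here on I work from numbers.

```bash
python3 - <<'E'
from h import *
print(onz(np.load("wf.npz"),(253.4,174.8),.022),onz(np.load("wb.npz"),(254.1,171.1),.09))
S,D=np.load("scene8.npz"),np.load("side8.npz")
print(tri([(np.load("wf.npz"),(253.4,174.8)),(S,(186.9,189.6))]),tri([(np.load("w0.npz"),(218.4,181.4)),(S,(283.7,182.9))]))
E
python3 -m jog '[{"gripper":8.5,"x":6,"y":1,"z":0,"ax":0,"ay":0,"az":0},{"gripper":8.5,"x":12,"y":2,"z":0,"ax":0,"ay":0,"az":0},{"gripper":8.5,"x":18,"y":3.5,"z":0,"ax":0,"ay":0,"az":0},{"gripper":8.5,"x":24,"y":4.7,"z":1,"ax":0,"ay":0,"az":0},{"gripper":8.5,"x":25.8,"y":4.7,"z":6,"ax":0,"ay":0,"az":0},{"gripper":8.5,"x":25.8,"y":4.7,"z":11,"ax":0,"ay":0,"az":0},{"gripper":8.5,"x":25.8,"y":4.7,"z":13,"ax":0,"ay":0,"az":0},{"gripper":8.5,"x":25.8,"y":4.7,"z":13,"ax":0,"ay":0,"az":0},{"gripper":8.5,"x":25.8,"y":4.7,"z":13,"ax":0,"ay":0,"az":0}]'
```

```text
[ 0.4647542  -0.28653446  0.022     ] [ 0.51364517 -0.003955    0.09      ]
(array([ 0.46471066, -0.28743376,  0.01901021]), np.float64(0.0001783892825761327)) (array([ 0.51369553, -0.00385082,  0.08782403]), np.float64(0.0008370392247331641))
t: 20.52
position: [0.5159, -0.0057, 0.1432]
orientation: [2.22, 2.221, 0.002]
wrist_force: [-0.6, -0.8, 0.7]
opening: 0.0851
grip_force: 0.0
```

```bash
python3 -m jog '[{"gripper":8.5,"x":0.15,"y":0,"z":4,"ax":0,"ay":0,"az":0},{"gripper":8.5,"x":0.15,"y":0,"z":8,"ax":0,"ay":0,"az":0},{"gripper":8.5,"x":0.15,"y":0,"z":10,"ax":0,"ay":0,"az":0},{"gripper":8.5,"x":0.15,"y":0,"z":10,"ax":0,"ay":0,"az":0},{"gripper":8.5,"x":0.15,"y":0,"z":10,"ax":0,"ay":0,"az":0}]'
python3 -m jog '[{"gripper":5,"x":0,"y":0,"z":0,"ax":0,"ay":0,"az":0},{"gripper":5,"x":0,"y":0,"z":0,"ax":0,"ay":0,"az":0},{"gripper":3,"x":0,"y":0,"z":0,"ax":0,"ay":0,"az":0},{"gripper":3,"x":0,"y":0,"z":0,"ax":0,"ay":0,"az":0},{"gripper":3,"x":0,"y":0,"z":0,"ax":0,"ay":0,"az":0},{"gripper":3,"x":0,"y":0,"z":0,"ax":0,"ay":0,"az":0},{"gripper":3,"x":0,"y":0,"z":0,"ax":0,"ay":0,"az":0},{"gripper":3,"x":0,"y":0,"z":0,"ax":0,"ay":0,"az":0}]'
```

```text
t: 21.15
position: [0.5166, -0.0045, 0.0437]
orientation: [2.22, 2.22, 0.003]
wrist_force: [0.2, -0.0, -0.2]
opening: 0.0847
grip_force: 0.0
t: 22.15
position: [0.5155, -0.0045, 0.0424]
orientation: [2.221, 2.221, 0.0]
wrist_force: [-4.0, -0.0, 5.9]
opening: 0.041
grip_force: 75.8
```

```bash
python3 -m jog '[{"gripper":3,"x":0,"y":0,"z":-2,"ax":0,"ay":0,"az":0},{"gripper":3,"x":0,"y":0,"z":-6,"ax":0,"ay":0,"az":0},{"gripper":3,"x":0,"y":0,"z":-10.5,"ax":0,"ay":0,"az":0},{"gripper":3,"x":0,"y":0,"z":-13,"ax":0,"ay":0,"az":0},{"gripper":3,"x":-3,"y":-0.5,"z":-13,"ax":0,"ay":0,"az":0},{"gripper":3,"x":-8,"y":-1.4,"z":-13,"ax":0,"ay":0,"az":0},{"gripper":3,"x":-13,"y":-2.3,"z":-13,"ax":0,"ay":0,"az":0},{"gripper":3,"x":-18,"y":-3.2,"z":-13,"ax":0,"ay":0,"az":0},{"gripper":3,"x":-23,"y":-4.1,"z":-13,"ax":0,"ay":0,"az":0},{"gripper":3,"x":-26.5,"y":-4.9,"z":-11,"ax":0,"ay":0,"az":0},{"gripper":3,"x":-28.3,"y":-4.9,"z":-8,"ax":0,"ay":0,"az":0},{"gripper":3,"x":-28.3,"y":-4.9,"z":-6,"ax":0,"ay":0,"az":0},{"gripper":3,"x":-28.3,"y":-4.9,"z":-6,"ax":0,"ay":0,"az":0},{"gripper":3,"x":-28.3,"y":-4.9,"z":-6,"ax":0,"ay":0,"az":0}]'
python3 - <<'E'
from h import *
z0=.0425+.022
for n in("scene","side","wrist"):
    c=snap(n,n+"9"); o=np.load(("wb" if n=="wrist" else n+"8")+".npz")
    for s,ce,m in blobs(c["image"],lambda h:((h[...,0]<9)|(h[...,0]>174))&(h[...,1]>140)&(h[...,2]>50),60):
        if s[4]<9000 and 120<ce[1]<360: print(n,s,ce.round(1))
    print(n,"pred foot",proj(c,(.466,-.2875,.0)),"pred bore",proj(c,(.466,-.2875,.15)))
E
```

```text
t: 23.9
position: [0.4668, -0.2874, 0.1025]
orientation: [2.221, 2.221, 0.0]
wrist_force: [0.1, -1.2, -2.7]
opening: 0.0412
grip_force: 77.8
scene [177 164  19  28 175] [187.1 180.8]
scene [236 168  19  32 347] [244.5 184.4]
scene [316 171  21  31 322] [326.2 188. ]
scene [  24  265  100   96 4259] [ 74.7 313.5]
scene pred foot [[187.94808629 193.5202303 ]] pred bore [[179.03448123 162.43934173]]
side pred foot [[303.43430909 187.13406333]] pred bore [[306.40705054 151.15928834]]
wrist pred foot [[255.20176369 188.14510115]] pred bore [[254.13458229 303.2907879 ]]
```

```bash
python3 -m jog '[{"gripper":3,"x":0,"y":-0.05,"z":1.5,"ax":0,"ay":0,"az":0},{"gripper":3,"x":0,"y":-0.05,"z":3,"ax":0,"ay":0,"az":0},{"gripper":3,"x":0,"y":-0.05,"z":3.5,"ax":0,"ay":0,"az":0},{"gripper":3,"x":0,"y":-0.05,"z":3.5,"ax":0,"ay":0,"az":0},{"gripper":3,"x":0,"y":-0.05,"z":3.5,"ax":0,"ay":0,"az":0}]'
python3 - <<'E'
from h import *
for n in("scene","side"):
    c=snap(n,n+"10")
    im=c["image"]; h=cv2.cvtColor(im,cv2.COLOR_RGB2HSV)
    P=proj(c,(.466,-.2875,.02))[0].astype(int)
    for v in range(P[1]-22,P[1]+16,2):
        row=h[v,P[0]-24:P[0]+26]; print(n,v,P[0]-24,' '.join('#' if (x[0]<9 or x[0]>174) and x[1]>140 and x[2]>55 else 'w' if x[0]<16 and x[1]>70 and x[2]<115 else '.' for x in row).replace(' ',''))
E
```

```text
t: 24.68
position: [0.4662, -0.2876, 0.0671]
orientation: [2.221, 2.221, 0.0]
wrist_force: [-1.0, -0.4, -2.7]
opening: 0.0411
grip_force: 77.8
scene 167 162 .......................w##w.......................
scene 169 162 ....................w...w#w#w.....................
scene 171 162 ....................w...ww##w.....................
scene 173 162 ........................w#www.....................
scene 175 162 .......................w####w.....................
scene 177 162 ....................ww.w##wwww....................
scene 179 162 ....................w...w#ww#wwwwww...............
scene 181 162 .........................###ww###wwwwww...........
scene 183 162 .............w...........www#w##w##ww#www.........
scene 185 162 ............wwwww.........w##ww###wwwwwwwww.......
scene 187 162 ..........wwwww#www....w.w#www######www#www.......
scene 189 162 .........wwwwww####w####w#ww#w#.###wwwwwwwww......
scene 191 162 .........wwwwwww##w#w#w###...#..##wwwwwwwww#......
scene 193 162 ........wwwwwwwww###w#######.####wwwwwwwwwww......
scene 195 162 ........w..wwwwwww#w#w#####w###ww
[... 793 characters left out ...]
e 176 279 ..................................................
side 178 279 .................................ww...............
side 180 279 ..............www.................www.............
side 182 279 .............wwww.................wwwww...........
side 184 279 ............wwwwwww..............wwwwwww..........
side 186 279 ...........wwwwwwwwwww........wwwwwwwwwww.........
side 188 279 ............wwwwwwwwww.wwwwwwww..wwwwwwww.........
side 190 279 .............wwwwwwwwwwwwwwwwwwwwwwwwwww..........
side 192 279 ...............wwwwwww.....wwwwwwwwwww............
side 194 279 ...................wwwwwwwwwwwwwwww...............
side 196 279 ..................................................
```

```bash
python3 -m jog '[{"gripper":3,"x":0,"y":0,"z":0.15,"ax":0,"ay":0,"az":0},{"gripper":3,"x":0,"y":0,"z":0.25,"ax":0,"ay":0,"az":0},{"gripper":3,"x":0,"y":0,"z":0.25,"ax":0,"ay":0,"az":0}]'
```

```text
t: 25.15
position: [0.466, -0.2876, 0.0645]
orientation: [2.221, 2.221, 0.0]
wrist_force: [-1.0, 1.1, -1.3]
opening: 0.0408
grip_force: 77.7
```

```bash
python3 -m jog '[{"gripper":3,"x":0,"y":0,"z":0.1,"ax":0,"ay":0,"az":0},{"gripper":3,"x":0,"y":0,"z":0.1,"ax":0,"ay":0,"az":0}]'
```

```text
t: 25.4
position: [0.466, -0.2877, 0.0644]
orientation: [2.221, 2.221, -0.0]
wrist_force: [-3.6, 1.8, 7.4]
opening: 0.0411
grip_force: 77.7
```

```bash
python3 -m jog '[{"gripper":4.6,"x":0,"y":0,"z":0,"ax":0,"ay":0,"az":0},{"gripper":6,"x":0,"y":0,"z":0,"ax":0,"ay":0,"az":0},{"gripper":8.5,"x":0,"y":0,"z":0,"ax":0,"ay":0,"az":0},{"gripper":8.5,"x":0,"y":0,"z":0,"ax":0,"ay":0,"az":0},{"gripper":8.5,"x":0,"y":0,"z":0,"ax":0,"ay":0,"az":0},{"gripper":8.5,"x":0,"y":0,"z":-4,"ax":0,"ay":0,"az":0},{"gripper":8.5,"x":0,"y":0,"z":-9,"ax":0,"ay":0,"az":0},{"gripper":8.5,"x":0,"y":0,"z":-15,"ax":0,"ay":0,"az":0},{"gripper":8.5,"x":2.5,"y":0,"z":-20.5,"ax":0,"ay":0,"az":0},{"gripper":8.5,"x":2.5,"y":0,"z":-20.5,"ax":0,"ay":0,"az":0},{"gripper":8.5,"x":2.5,"y":0,"z":-20.5,"ax":0,"ay":0,"az":0},{"gripper":8.5,"x":2.5,"y":0,"z":-20.5,"ax":0,"ay":0,"az":0}]'
python3 - <<'E'
from h import *
c=snap("wrist","wz");S=snap("scene","sz");snap("side","dz")
def fit(m):
    k=max(cv2.findContours(m.astype(np.uint8),cv2.RETR_EXTERNAL,cv2.CHAIN_APPROX_NONE)[0],key=len); k=cv2.convexHull(k); return cv2.fitEllipse(k)
h=cv2.cvtColor(c["image"],cv2.COLOR_RGB2HSV)
P=proj(c,(.4648,-.2865,.011))[0];T=proj(c,(.4648,-.2865,.112))[0];print("pred foot",P,"pred top",T)
u,v=P.astype(int)
for y in range(v-48,v+60,4): print(y,u-50,''.join('#' if (x[0]<9 or x[0]>174) and x[1]>140 and x[2]>55 else 'w' if x[0]<16 and x[1]>70 else '.' for x in h[y,u-50:u+50]))
E
```

```text
t: 26.9
position: [0.4656, -0.2625, 0.2667]
orientation: [-2.22, -2.22, 0.001]
wrist_force: [0.5, -0.1, -0.0]
opening: 0.085
grip_force: 0.0
pred foot [256.41947384 174.12394424] pred top [256.18608719 197.20143243]
126 206 ....................................................................................................
130 206 ....................................................................................................
134 206 ..........................................wwwwwwwwwwwwwwwww.........................................
138 206 ...............................wwwwwwwwwwwwwwwwwwwwwwwwwwwwwwwwwwwwwww..............................
142 206 ........................wwwwwwwwwwwwwwwwwwwwwwwwwwwwwwwwwwwwwwwwwwwwwwwwwwww........................
146 206 ....................wwwwwwwwwwwwwwwwwwwwwwwwwwwwwwwwwwwwwwwwwwwwwwwwwwwwwwwwwwwww...................
150 206 .................wwwwwwwwwwwwwwwwwwwwwwwwwwwwwwwwwwwwwwwwwwwwwwwwwwwwwwwwwwwwwwwwwww................
154 206 ...............wwwwwwwwwwwwwwwwwwwwwwwwwwwwwwwwwwwwwwwwwwwwwwwwwwwwwwwwwwwwwwwwwwwwwww..............
158 206 ....
[... 1358 characters left out ...]
wwwwwwwwwwwwwwwwwwww..........................
210 206 ...............................wwwwwwww##wwwwwwwwwwwwww#w#wwwwwwwwww................................
214 206 ...................................wwwww#wwwwwwwwwwwwwwwwwwwwww.....................................
218 206 ...........................................wwwwwwwwwwww.............................................
222 206 ....................................................................................................
226 206 ....................................................................................................
230 206 ....................................................................................................
```

Run:
```python
from h import *
def fit(m):
    k=max(cv2.findContours(m.astype(np.uint8),cv2.RETR_EXTERNAL,cv2.CHAIN_APPROX_NONE)[0],key=len); return cv2.fitEllipse(cv2.convexHull(k)),cv2.boundingRect(k)
for n,z in(("wz",0),("sz",0),("dz",0),("wb",1)):
    c=np.load(n+".npz"); im=cv2.GaussianBlur(c["image"],(0,0),.8).astype(float); r=im[...,0]/np.maximum(im[...,1],1)
    ctr=(.466,-.2875,.06) if not z else (.515,-.004,.05)
    u,v=proj(c,ctr)[0].astype(int); w=70 if n[0]=="w" else 30
    sub=r[v-w:v+w,u-w:u+w]; print(n,u,v,np.percentile(sub,[5,50,70,80,90,97]).round(2))
    for t in(1.25,1.85,2.0):
        m=(sub>t)
        try:e,b=fit(m);print(t,(np.array(e[0])+[u-w,v-w]).round(1),np.round(e[1],1),b[0]+u-w,b[1]+v-w,b[2:])
        except Exception as ex: print(t,"none")
```

```text
wz 257 184 [1.01 1.01 1.03 1.54 1.76 1.81]
1.25 [255.8 175. ] [80.  84.5] 216 134 (81, 85)
1.85 none
2.0 none
sz 184 181 [1.02 1.07 1.6  1.91 2.07 2.13]
1.25 [189.6 173.5] [43.8 70.9] 170 151 (40, 57)
1.85 [185.4 181.4] [22.7 32.8] 175 166 (23, 32)
2.0 [191.9 151.7] [21.  30.3] 177 151 (31, 12)
dz 304 173 [0.35 1.01 1.1  1.44 1.69 1.75]
1.25 [305.6 178. ] [32.9 35.8] 291 160 (29, 35)
1.85 none
2.0 none
wb 255 163 [1.01 1.02 1.02 1.02 1.77 1.83]
1.25 [254.4 162.1] [48.9 60.5] 231 133 (48, 59)
1.85 none
2.0 none
```

Run:
```python
from h import *
for n,t in(("wz",1.67),("dz",1.58),("sz",1.82)):
    c=np.load(n+".npz"); im=cv2.GaussianBlur(c["image"],(0,0),.7).astype(float); r=im[...,0]/np.maximum(im[...,1],1)
    u,v=proj(c,(.466,-.2875,.03))[0].astype(int); w=46 if n[0]=="w" else 24
    print(n,u-w)
    for y in range(v-w,v+w,3 if n=="wz" else 2): print(y,''.join('#' if x>t else 'w' if x>1.25 else '.' for x in r[y,u-w:u+w]))
```

```text
wz 211
132 ............................................................................................
135 ..................................wwwwwwwwwwwwwwwwwwwwwww...................................
138 ..........................wwwwwwwwwwwwwwwwwwwwwwwwwwwwwwwwwwwwww............................
141 .....................wwwwwwwwwwwwwwwwwwwwwwwwwwwwwwwwwwwwwwwwwwwwwwww.......................
144 ..................wwwwwwwwwwwwwwwwwwwwwwwwwwwwwwwwwwwwwwwwwwwwwwwwwwwwwww...................
147 ...............wwwwwwwwwwwwwwwwwwwwwwwwwwwwwwwwwwwwwwwwwwwwwwwwwwwwwwwwwwwww................
150 .............wwwwwwwwwwwwwwwwwwwwwwwwwwwwwwwwwwwwwwwwwwwwwwwwwwwwwwwwwwwwwwwww..............
153 ..........wwwwwwwwwwwwwwwwwwwwwwwwwwwwwwww###wwwwwwwwwwwwwwwwwwwwwwwwwwwwwwwwwww............
156 .........wwwwwwwwwwwwwwwwwwwwwww########################wwwwwwwwwwwwwwwwwwwwwwwwww..........
159 ........wwwwwwwwwwwwwwwwwwww#################################wwwwwwwwwwwwwwwwwwwwwww........
162 .......wwwwwwwwwwwwwwwwww#######################################wwwwwwwwwwwwwwwwwwww........
165 ......wwwwwwwwwwwwwwww
[... 3771 characters left out ...]
wwww.......
185 ...........wwwww####################wwwwww......
187 ..........wwwww#####################wwwwwww.....
189 .........wwwwww####################wwwwwwwww....
191 ........wwwwwwww###################wwwwwwwww....
193 ........wwwwwwwww#################wwwwwwwwww....
195 ........wwwwwwwwwww############wwwwwwwwwwww.....
197 ........wwwwwwwwwwwww####wwwwwwwwwwwwwwwwww.....
199 .........wwwwwwwwwwwwwwwwwwwwwwwwwwwwwwwww......
201 ...........wwwwwwwwwwwwwwwwwwwwwwwwwwwww........
203 ............wwwwwwwwwwwwwwwwwwwwwwwwww..........
205 ..............wwwwwwwwwwwwwwwwwwwww.............
207 ...................wwwwwwwwwww..................
209 ................................................
```

Run:
```python
from h import *
c=np.load("wz.npz")
a=np.linspace(0,2*np.pi,200)
def ring(c,x,y,r,z): return proj(c,np.c_[x+r*np.cos(a),y+r*np.sin(a),0*a+z])
def box(p): return p.min(0).round(1),p.max(0).round(1)
x,y=.4648,-.2865
for n in("wz","sz","dz"):
    c=np.load(n+".npz"); X,Y=(x,y)
    print(n,"foot",box(np.vstack([ring(c,X,Y,.055,z) for z in(0,.012)])),"base",box(np.vstack([ring(c,X,Y,.031,z) for z in(.022,.032)])),"lip",box(np.vstack([ring(c,X,Y,.0225,z) for z in(.102,.112)])))
```

```text
wz foot (array([214.6, 131.2]), array([298.2, 213.5])) base (array([231.7, 152.1]), array([281.1, 201.4])) lip (array([233.8, 173.2]), array([278.5, 218.1]))
sz foot (array([169.3, 176.4]), array([206.3, 208.4])) base (array([176.1, 178.8]), array([197.5, 197.6])) lip (array([173.8, 164.4]), array([190.5, 179.2]))
dz foot (array([288.4, 176.2]), array([319.2, 196.3])) base (array([295.4, 175.2]), array([313. , 187.2])) lip (array([299.2, 157.5]), array([312.3, 166.7]))
```

Run:
```python
from h import *
from rig import order
c=np.load("sz.npz")
for s,ce,m in blobs(c["image"],lambda h:((h[...,0]<9)|(h[...,0]>174))&(h[...,1]>140)&(h[...,2]>50),60):
    if s[4]<900 and 150<ce[1]<260: print(s,ce.round(1))
print(order.sign_off())
```

```text
[175 165  23  33 338] [185.5 181.9]
[236 168  19  32 352] [244.8 184.7]
[316 171  21  31 317] [326.5 187. ]
the job is handed in; nothing more can be done
None
```

I handed the job in at about 27 s: stem_b is the open stem (the rod went right through it, after stopping about 40 mm down in stem_c; stem_a was not probed), the rod hangs back in its rack hole, and stem_b stands upright on the small dark foot within about 1.5 mm of centre, with the other two stems unmoved.

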